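# Scan the cocoa tin and set the milk frother's dial

### The job

Get the frother ready for a hot chocolate: first stand the tall tagged tin upright in the middle of the scan pad and let go of it, its tag squarely facing the scanner's window. Then turn the frother's dial until its pointer stands at the metal marker on the ring round it, without shifting the marker. Keep the tin upright throughout and leave everything else where it stands.

Things in the scene. Friction and masses are not known exactly. Their poses are not given: they have to be found in the camera images.
- tin: the cocoa tin: plain aluminium cylinder, 56 mm diameter, 119 mm tall with lid (body 100 mm, lid of 54 mm to 115 mm, rib on top to 119 mm), about 0.3 kg, standing upright; the tallest of the three containers in the middle. Origin under its centre, z up; its own +x points out through the tag, and a dark raised rib on the lid runs from the centre towards the tag's side
- tin_tag (a point): centre of the paper tag with black bars (33 mm wide, 50 mm tall) on the tin's side: 28 mm from the tin's axis along its +x, 50 mm up
- scanner: hands-free scanner, fixed: a low round rubber scan pad (96 mm diameter, 4 mm high) and beside it a black upright head (55 deep x 75 wide x 125 mm tall). Origin under the pad's centre; its +x points from the pad to the head, whose window is 65 mm from the pad's centre. When the tag faces the window, the tin's +x points along the scanner's +x
- pad (a point): centre of the scan pad's top, 4 mm above the table
- frother: milk frother base, fixed: white box with steel top, 150 (x) x 240 (y) x 70 mm tall; origin under its centre. The dial stands on its top at +65 mm along its own y, the jug's seat at -55 mm
- dial_grip (a point): on the dial's vertical axis, 104 mm above the table, the height to grip: the dial is a black disc (52 mm diameter, top 81 mm above the table) carrying an upright bar grip (46 mm long, 14 mm thick, top 113 mm above the table) along the pointer's direction
- dial_tip (a point): tip of the dial's pointer, 34 mm from the dial's axis: a small nose at the foot of the bar grip, on the end with white lines
- marker_tip (a point): inner part of the metal marker, 34 mm from the dial's axis: an aluminium block 13 x 9 mm, top 78 mm above the table, on a stiff black ring (91 mm diameter, 4 mm high) round the dial, to be left where it is. The dial is set when the pointer's tip is at this point (seen from above)
- dial (a joint): angle of the dial (rad), 0 to 4.6, growing clockwise seen from above; at 0 the pointer points along the frother's own -x. It stays where it is left and turns easily (about 0.04 N m)
- marker (a joint): angle of the marker (rad), on the same scale as the dial
- sugar_jar: sugar jar, clear glass with a steel lid, 60 mm wide, 105 mm tall; origin under its centre. A bystander, near the tin
- squat_tin: squat plain tin, bare aluminium, no tag, 68 mm wide, 80 mm tall; origin under its centre. A bystander, near the tin
- jug: steel milk jug on the frother's seat, 76 mm wide, 80 mm tall, top 151 mm above the table, handle away from the dial; origin under its centre. A bystander
- mug: white mug beside the scan pad, 76 mm wide plus a handle at its own +y reaching 70 mm out, 90 mm tall; origin under its centre. A bystander
- espresso_cup: small white cup on the robot's side of the frother, 60 mm wide, 55 mm tall; origin under its centre. A bystander
- syrup_bottle: amber pump bottle behind the frother, 62 mm wide, 215 mm tall; origin under its centre. A bystander
- carton: drinks carton at the back, 70 x 70 mm, 223 mm tall; origin under its centre. A bystander
- spoon: steel spoon lying between the robot and the scan pad, about 200 mm long, under 25 mm high; origin under its middle. A bystander
Things that resemble listed ones, but are neither listed nor needed, are in the scene too. What is shaped like the tin but orange or purple is not meant.

How it is judged:
By the outcome, as a careful person would: the job done as asked, in the order asked, and still so for the second after the job is handed in, with the robot touching nothing.
It also fails if it takes over 72 s, if anything falls off the work surface, if the arm or the gripper's body presses on something with over 40 N, if the wrist force passes 120 N, or if a joint passes its speed limit or range.

### The arm

A 6-joint arm with a two-finger parallel gripper is mounted at the origin on the work surface. World frame = base frame: x ahead of the robot, y to its left, z up, the work surface at z = 0. Lengths are in m, angles in rad, forces in N, time in s.
With the tool pointing down it reaches from about 0.35 to 0.85 m from the base axis. Payload 8.1 kg.
Tool frame: the origin (TCP) lies midway between the tips of the shut fingers; the grasp point (between the pads) lies behind it (arm.tcp_to_grasp is the z of the grasp point in the tool frame, in m); z points along the fingers, y is the line along which they close (so a half turn about z gives the same grasp; the last joint's range is limited). The gripper opens to 93 mm and grips with 3 to 60 N. Pads are 15 mm wide; open, the fingers measure 128 mm over their backs; the gripper's body (75 mm by 188 mm) begins 65 mm behind the grasp point.
Start: joints at [1.121, 0.13, 1.488, -0, 1.523, -0.085], TCP at [0.214, 0.561, 0.219] pointing down, gripper open.
Joint ranges: [-2.96, 2.96], [-0.89, 2.26], [0.02, 2.5], [-1.34, 4.48], [0, 2.73], [-2.66, 2.66]. Speed limits (rad/s): [2.39, 2.39, 2.79, 3.14, 3.14, 3.14].

### API

Orientations are given as a rotation vector (axis times angle).
In Python, from station import arm gives the robot as it stands.
- The arm moves only by the tool apply_moves, never from a script. Its argument "series" is a list of rows, each an object with "offset": the shift along the tool's x, y, z each as a share of 0.03 m, from -1 to 1, a list of three; "dr": the turn, a rotation vector about the tool's x, y, z each as a share of 4 degrees, from -1 to 1, a list of three; "fingers": the opening, from 0 (shut) to 1 (fully open). A call has exactly 10 rows; each row shifts and turns the commanded pose from where the row before left it, along the tool's axes as they then stand; what a row does not reach is not made up. A row lasts 1/12 s, in which the tool goes at most 41.7 mm and 7.16 degrees, less where a joint would pass 70% of its speed; a pose out of reach is approached as far as the arm can. A call with a number of a shift or a turn outside -1 to 1 is refused whole. A call with a gripper value outside its range is refused whole. The fingers move at their own pace and stop on an object; "newtons" is the grip in N (left out, the last holds). Time passes only in rows, so rows that do not move let the fingers close, or fill a call up. It gives the time, the measured TCP pose, the force, the opening and the grip force at its end, in the units of the state.
- arm.sense(): the state, without advancing time (a new reading comes with each control period).
- arm.camera(name): name is "scene" or "top"; returns the picture (400x640x3 uint8, red, green, blue); there is no depth.
- arm.camera_info(name): a dict with "K" (3x3 intrinsics, pixels), "R" (3x3) and "t" (3): a world point X has camera coordinates R X + t. Camera axes: x right, y down, z forward; pixel columns grow to the right and rows downward; lengths in m; the calibration is good to about 2 mm. A picture is of the moment at which its call begins. camera_info takes no time and is no camera call.
- arm.hand_in(): hands the job in; it is judged then, once.
The state is a dict: "time_s": time; "joints": joint angles; "dq": joint speeds; "effort": joint torques, N m; "tcp_pos": TCP position; "tool_rot": TCP orientation; "contact_force": force on the tool from outside, world axes, zero at the start; "torque": the same for the moment, N m; "width": opening from 0.0 (shut) to 1.0 (fully open); "grip_force": force on a finger pad.
Only numpy, scipy, OpenCV 4.12 (cv2) and the standard library are available. Lean on these libraries where they do the work, as an engineer would, in place of code of your own. Each camera call takes 0.05 s, during which the arm holds its last target. There are 200 camera calls.

## Working session

There is one attempt and no reset: what is moved stays moved. The work goes in short steps, Python scripts to look and compute and a tool call to move; the robot and the scene stay as the last step left them, time stands still between calls to the robot, and variables do not carry over. Pictures are saved under pics/ and viewed, at most 10 in all, crops included, and the job is handed in when it is done.

Besides the shell and the picture viewer there is one more tool, called after ">>>" by a JSON object that holds its "fn" and its "kwargs". apply_moves: Moves the arm, as the interface text tells. Its arguments: {"type":"object","properties":{"series":{"type":"array"},"newtons":{"type":"number"}},"required":["series"]}

```bash
mkdir -p pics; ls; python3 - <<'E'
from station import arm
import cv2
for n in("scene","top"):
    cv2.imwrite(f"pics/{n}0.png",cv2.cvtColor(arm.camera(n),cv2.COLOR_RGB2BGR)); i=arm.camera_info(n); print(n,i["K"],i["R"],i["t"])
print(arm.sense(),arm.tcp_to_grasp)
E
```

```text
pics
scene [[445.46867394   0.         325.5930115 ]
 [  0.         445.46867394 197.68447725]
 [  0.           0.           1.        ]] [[ 0.51940538  0.85452497 -0.00226384]
 [ 0.71481285 -0.43593289 -0.5468136 ]
 [-0.46825275  0.2823997  -0.83725132]] [-0.29541687 -0.36815222  1.39155654]
top [[506.72966072   0.         326.26645184]
 [  0.         506.72966072 199.61980191]
 [  0.           0.           1.        ]] [[-0.0198662  -0.99979346  0.0042872 ]
 [-0.97614984  0.01846884 -0.21631088]
 [ 0.21618702 -0.00848222 -0.97631513]] [-0.01961514  0.59175057  1.12098415]
{'time_s': 0.1, 'joints': array([ 1.12063069e+00,  1.31088335e-01,  1.48915284e+00, -1.82830328e-05,
        1.52299007e+00, -8.53525948e-02]), 'dq': array([-0.0001169 , -0.0008928 , -0.00263995,  0.00112919,  0.00117474,
       -0.00057924]), 'effort': array([ 1.98047259e-03, -5.61340785e+01, -4.93095410e+01,  7.71925575e-02,
        2.92622525e-02, -1.01314536e-04]), 'tcp_pos': array([0.21380398, 0.56007506, 0.21770036]), 'tool_rot': array([-5.69797516e-01, -3.08906392e+00,  2.48943452e-03]), 'contact_force': array([-0.20471175,  0.157252  , -0.66743729]), 'torque': array([-0.04015888,  0.06031815, -0.00774807]), 'grip_force': 0.0, 'width': 0.9958338497763348} -0.0188
```

View pics/scene0.png

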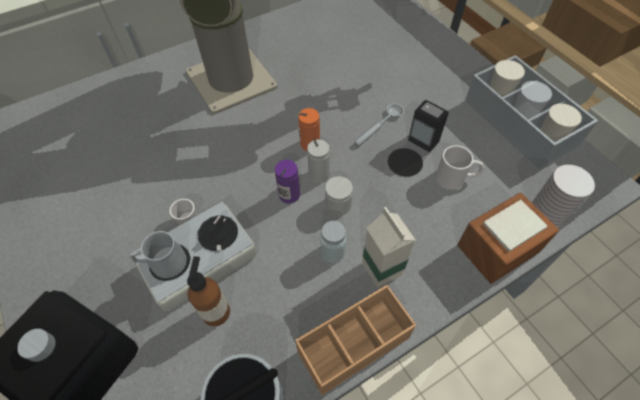

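View pics/top0.png

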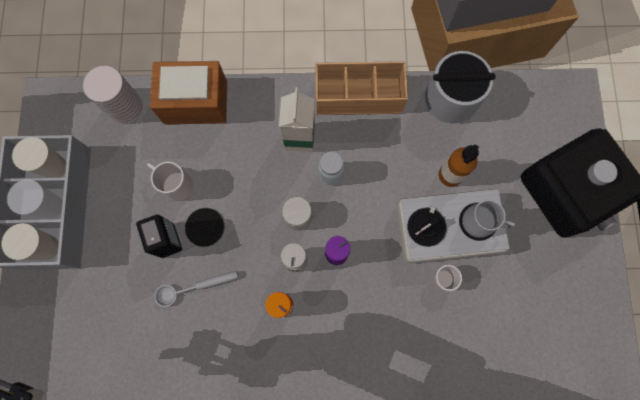

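The scene view shows the tin at (318,150), the pad at (405,162) and the dial at (218,232). In the top view the tin is at (293,257), the pad at (205,227), the scanner head at (160,236) and the dial at (427,226). I'll zoom in on these next.

```bash
cat > h.py <<'E'
import numpy as np, cv2
from station import arm
def ray(n,uv,z):
    i=arm.camera_info(n);K,R,t=map(np.array,(i["K"],i["R"],i["t"]))
    d=R.T@np.linalg.solve(K,[uv[0],uv[1],1]);c=-R.T@t
    return (c+d*(z-c[2])/d[2])[:2]
def proj(n,X):
    i=arm.camera_info(n);p=np.array(i["K"])@(np.array(i["R"])@X+i["t"]);return p[:2]/p[2]
def grab(n):return cv2.cvtColor(arm.camera(n),cv2.COLOR_RGB2BGR)
def crop(im,u,v,w,h,s):return cv2.resize(im[v:v+h,u:u+w],None,fx=s,fy=s,interpolation=cv2.INTER_CUBIC)
E
python3 - <<'E'
from h import *
t=cv2.imread("pics/top0.png");s=cv2.imread("pics/scene0.png")
a=crop(t,395,185,66,50,6);b=crop(t,265,230,66,50,6);c=crop(s,185,205,66,50,6);d=crop(s,285,130,66,50,6)
cv2.imwrite("pics/c1.png",np.vstack([np.hstack([a,b]),np.hstack([c,d])]))
cv2.imwrite("pics/c2.png",np.hstack([crop(t,135,200,100,70,4),crop(s,375,95,80,70,4)]))
E
```

```text
(no output)
```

View pics/c1.png

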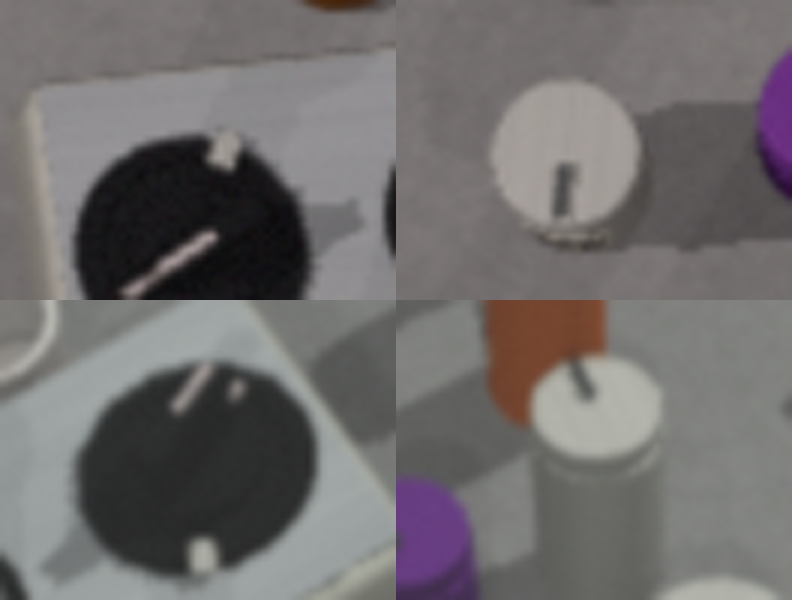

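View pics/c2.png

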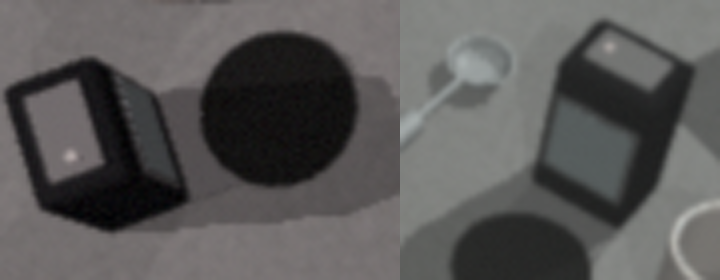

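```bash
python3 - <<'E'
from h import *
I={n:cv2.imread(f"pics/{n}0.png") for n in("top","scene")}
def ell(n,box,cond,z,show=1):
    u,v,w,h=box;g=I[n][v:v+h,u:u+w]
    m=cond(g.astype(int)).astype(np.uint8)
    m=cv2.morphologyEx(m,cv2.MORPH_CLOSE,np.ones((5,5)))
    cs,_=cv2.findContours(m,0,1);c=max(cs,key=cv2.contourArea);c=cv2.convexHull(c)
    p=np.array([ray(n,q,z) for q in (c[:,0]+[u,v])])
    (x,y),r=cv2.minEnclosingCircle((p*1000).astype(np.float32))
    A=np.c_[2*p,np.ones(len(p))];s=np.linalg.lstsq(A,(p**2).sum(1),rcond=None)[0]
    print(n,box,"circle",s[:2].round(4),"r",np.sqrt(s[2]+s[0]**2+s[1]**2).round(4),"enc",x,y,r)
dark=lambda g:g.max(2)<60
ell("top",(183,205,46,45),lambda g:g.max(2)<50,.004)
ell("top",(404,205,44,45),dark,.074)
ell("scene",(385,148,42,30),dark,.004)
ell("scene",(195,213,46,42),lambda g:g.max(2)<75,.074)
ell("top",(278,240,30,31),lambda g:g.min(2)>120,.115)
ell("scene",(305,138,27,20),lambda g:g.min(2)>140,.115)
c=I["top"]
def line(n,box,cond,z):
    u,v,w,h=box;m=cond(I[n][v:v+h,u:u+w].astype(int))
    k,l,st,ce=cv2.connectedComponentsWithStats(m.astype(np.uint8))
    for i in range(1,k):
        if st[i,4]<4: continue
        q=np.argwhere(l==i)[:,::-1]+[u,v]; p=np.array([ray(n,x,z) for x in q]);d=np.linalg.svd(p-p.mean(0))[2][0]
        s=(p-p.mean(0))@d
        print(n,st[i],ce[i]+[u,v],"mean",p.mean(0).round(4),"dir",d.round(3),"ext",s.min().round(4),s.max().round(4))
print("rib");line("top",(283,246,20,24),lambda g:g.max(2)<125,.119);line("scene",(308,139,18,18),lambda g:g.max(2)<125,.119)
print("dial white z.113");line("top",(407,208,38,38),lambda g:g.min(2)>110,.113);line("scene",(200,214,36,37),lambda g:g.min(2)>110,.113)
print("z.078");line("top",(407,205,38,38),lambda g:g.min(2)>150,.078);line("scene",(200,214,36,37),lambda g:g.min(2)>150,.078)
t=c;s=I["scene"]
cv2.imwrite("pics/c3.png",np.hstack([crop(t,400,200,56,56,7),crop(s,192,205,56,56,7)]))
E
```

```text
top (183, 205, 46, 45) circle [0.5427 0.2677] r 0.0473 enc 542.6015625 269.37628173828125 49.51318359375
top (404, 205, 44, 45) circle [ 0.5215 -0.2612] r 0.0444 enc 521.6513671875 -262.1077575683594 46.07011413574219
scene (385, 148, 42, 30) circle [0.5435 0.2671] r 0.0479 enc 544.3023681640625 267.5082092285156 53.10673904418945
scene (195, 213, 46, 42) circle [ 0.5237 -0.26  ] r 0.0439 enc 523.8196411132812 -259.9571533203125 44.308738708496094
top (278, 240, 30, 31) circle [0.4578 0.047 ] r 0.0274 enc 459.04766845703125 47.976951599121094 29.41905403137207
scene (305, 138, 27, 20) circle [0.459  0.0467] r 0.028 enc 458.78704833984375 46.96397399902344 31.927858352661133
rib
top [ 8 11  4 10 27] [292.33333333 261.33333333] mean [0.4434 0.0458] dir [-0.983  0.181] ext -0.0095 0.0104
top [ 0 18 20  6 60] [292.9  267.55] mean [0.43   0.0446] dir [0.011 1.   ] ext -0.0197 0.0215
scene [ 0  0 10  7 32] [312.65625 141.03125] mean [0.4367 0.0432] dir [0.919 0.393] ext -0.0133 0.0162
scene [ 0 13  7  5 17] [309.82352941 154.82352941] mean [0.4706 0.0154] dir [0.941 0.339] ext -0.0091 0.01
[... 971 characters left out ...]
r [0.482 0.876] ext -0.0349 0.0444
scene [17 26 19 11 89] [227.70786517 247.31460674] mean [ 0.5921 -0.2574] dir [-0.397 -0.918] ext -0.0158 0.0226
scene [ 0 32  9  5 22] [202.63636364 248.90909091] mean [ 0.5679 -0.3044] dir [0.789 0.614] ext -0.0087 0.0119
z.078
scene [ 0  0 18 10 70] [205.08571429 216.48571429] mean [ 0.4725 -0.2672] dir [-0.108 -0.994] ext -0.0269 0.0156
scene [27  0  9  7 21] [231.47619048 216.0952381 ] mean [ 0.5033 -0.2147] dir [0.943 0.333] ext -0.0121 0.0138
scene [25 28 11  9 47] [231.93617021 247.53191489] mean [ 0.5778 -0.2478] dir [ 0.213 -0.977] ext -0.0132 0.0148
scene [18 32  2  4  8] [218.5 247.5] mean [ 0.5623 -0.2732] dir [ 0.925 -0.381] ext -0.0039 0.0039
```

View pics/c3.png

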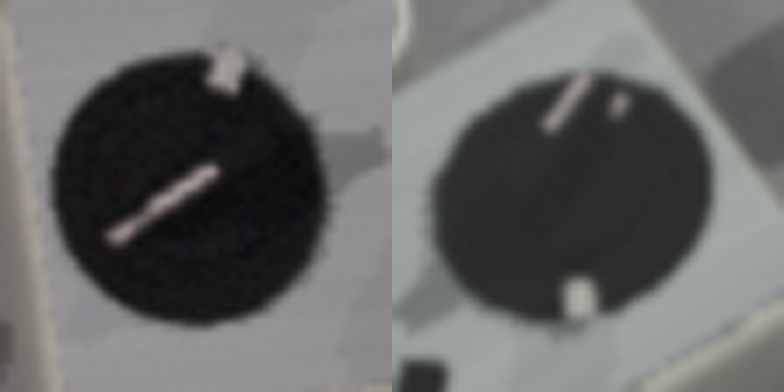

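```bash
python3 - <<'E'
from h import *
ax=np.array([.5225,-.2606])
def a(p):d=p-ax;return p.round(4),"clockwise deg from -x",round(np.degrees(np.arctan2(d[1],-d[0])),1),"r",np.hypot(*d).round(4)
def tri(u,v):
    A=[];b=[]
    for n,q in(("top",u),("scene",v)):
        i=arm.camera_info(n);K,R,t=map(np.array,(i["K"],i["R"],i["t"]));P=K@np.c_[R,t]
        for k in(0,1):r=P[k]-q[k]*P[2];r/=np.linalg.norm(r[:3]);A.append(r[:3]);b.append(-r[3])
    return np.linalg.lstsq(np.array(A),np.array(b),rcond=None)[0]
C=lambda x,y:(400+x/7,200+y/7); S=lambda x,y:(192+(x-392)/7,205+y/7)
x=tri(C(118,236),S(619,103));print("nose",x,a(x[:2]))
x=tri(C(227,70),S(579,298));print("marker",x,a(x[:2]))
print("marker z.078",a(ray("top",C(227,70),.078)),a(ray("scene",S(579,290),.078)))
p=ray("top",C(215,168),.113),ray("top",C(158,204),.113);print("bar top",p,a(p[1]))
p=ray("scene",S(548,128),.113),ray("scene",S(585,78),.113);print("bar scene",p,a(p[1]))
for p in p:d=0
E
```

```text
nose [ 0.50480974 -0.23413253  0.0806038 ] (array([ 0.5048, -0.2341]), 'clockwise deg from -x', np.float64(56.2), 'r', np.float64(0.0318))
marker [ 0.56026406 -0.27426964  0.07490497] (array([ 0.5603, -0.2743]), 'clockwise deg from -x', np.float64(-160.1), 'r', np.float64(0.0402))
marker z.078 (array([ 0.5592, -0.2752]), 'clockwise deg from -x', np.float64(-158.4), 'r', np.float64(0.0395)) (array([ 0.5601, -0.2717]), 'clockwise deg from -x', np.float64(-163.5), 'r', np.float64(0.0392))
bar top (array([ 0.52074861, -0.26151096]), array([ 0.50955679, -0.24270912])) (array([ 0.5096, -0.2427]), 'clockwise deg from -x', np.float64(54.1), 'r', np.float64(0.0221))
bar scene (array([ 0.52280093, -0.25810284]), array([ 0.51201194, -0.24072166])) (array([ 0.512 , -0.2407]), 'clockwise deg from -x', np.float64(62.2), 'r', np.float64(0.0225))
```

```bash
python3 - <<'E'
from h import *
T=lambda u,v,z:ray("top",(u,v),z).round(4)
I={n:cv2.imread(f"pics/{n}0.png") for n in("top","scene")}
tin=np.array([.4584,.0468])
def blob(n,box,cond,z):
    u,v,w,h=box;m=cond(cv2.cvtColor(I[n][v:v+h,u:u+w],cv2.COLOR_BGR2HSV).astype(int)).astype(np.uint8)
    k,l,st,ce=cv2.connectedComponentsWithStats(m);i=1+st[1:,4].argmax();print(n,st[i],ce[i]+[u,v],T(*(ce[i]+[u,v]),z))
blob("top",(315,225,45,50),lambda g:(g[...,0]>125)&(g[...,0]<155)&(g[...,1]>120),.10)
blob("top",(255,280,50,50),lambda g:(g[...,0]<20)&(g[...,1]>180),.10)
print("squat",T(297,212,.08),"sugar",T(331,163,.105))
print("bottle",T(470,152,.215),T(453,180,.0),"label-ish", ray("scene",(217,318),0),ray("scene",(196,270),.215))
print("mug",T(168,177,.09),"mughandle",T(150,166,.06))
# rib
for n,a,b in(("top",(265+169/6,230+165/6),(265+166/6,230+213/6)),("scene",(285+(587-396)/6,130+(397-300)/6),(285+(572-396)/6,130+(360-300)/6))):
    p,q=ray(n,a,.119),ray(n,b,.119);d=q-p;print("rib",n,p,q,np.degrees(np.arctan2(d[1],d[0])),np.degrees(np.arctan2(*(q-tin)[::-1])))
# head top corners from c2 (top crop scale4 origin 135,200)
c=[T(135+x/4,200+y/4,.125) for x,y in((6,90),(92,56),(128,186),(44,212))];print("headtop",c,np.mean(c,0))
c=[ray("scene",(375+(x-400)/4,95+y/4),.125) for x,y in((603,18),(693,68),(652,123),(560,70))];print("headtop scene",c,np.mean(c,0))
E
```

```text
top [ 11  11  24  29 517] [336.76982592 250.17601547] [ 0.4681 -0.0518]
top [ 11  12  27  26 489] [278.16359918 304.23312883] [0.3531 0.0781]
squat [0.5601 0.0368] sugar [ 0.6682 -0.0433]
bottle [ 0.6539 -0.3311] [ 0.6498 -0.3488] label-ish [ 0.6750814  -0.34372996] [ 0.66129836 -0.33090466]
mug [0.6461 0.3334] mughandle [0.6822 0.3869]
rib top [0.45171069 0.04391891] [0.43440832 0.04510164] 176.08952816657663 -175.9508147064943
rib scene [0.45621974 0.04362357] [0.43605586 0.04839802] 166.6787209104249 175.90925668350008
headtop [array([0.5344, 0.3865]), array([0.5525, 0.3404]), array([0.4803, 0.3172]), array([0.467 , 0.3619])] [0.50855 0.3515 ]
headtop scene [array([0.47340206, 0.36574135]), array([0.53890285, 0.38705206]), array([0.56209262, 0.33457366]), array([0.49582208, 0.31316163])] [0.5175549  0.35013217]
```

```bash
cat >> h.py <<'E'
from scipy.spatial.transform import Rotation as Ro
def st():
    s=arm.sense();R=Ro.from_rotvec(s["tool_rot"]).as_matrix();yy=np.degrees(np.arctan2(R[1,1],R[0,1]))
    print("t",round(s["time_s"],2),"tcp",s["tcp_pos"].round(4),"yaw_y",yy.round(2),"z",R[:,2].round(4),"j",s["joints"].round(3),"F",s["contact_force"].round(1),"w",round(s["width"],3),"g",round(s["grip_force"],1));return s,R,yy
def plan(xyz,yaw=None):
    s,R,yy=st()
    print("tool shift /.03:",(R.T@(np.array(xyz)-s["tcp_pos"])/.03).round(2), "turn/4deg about tool z:", None if yaw is None else round(-(((yaw-yy)+180)%360-180)/4,2))
E
python3 - <<'E'
from h import *
s,R,yy=st();print(R)
plan([.4585,.0468,.219],85);plan([.4585,.0468,.219],-95)
# predicted j6 : yaw = j1 - j6*sgn
E
```

```text
t 0.1 tcp [0.2138 0.5601 0.2177] yaw_y 69.1 z [-7.0e-04 -1.5e-03 -1.0e+00] j [ 1.121  0.131  1.489 -0.     1.523 -0.085] F [-0.2  0.2 -0.7] w 0.996 g 0.0
[[-9.34190756e-01  3.56773243e-01 -6.96531892e-04]
 [ 3.56773902e-01  9.34189586e-01 -1.48329192e-03]
 [ 1.21493969e-04 -1.63418200e-03 -9.99998657e-01]]
t 0.1 tcp [0.2138 0.5601 0.2177] yaw_y 69.1 z [-7.0e-04 -1.5e-03 -1.0e+00] j [ 1.121  0.131  1.489 -0.     1.523 -0.085] F [-0.2  0.2 -0.7] w 0.996 g 0.0
tool shift /.03: [-13.72 -13.07  -0.02] turn/4deg about tool z: -3.98
t 0.1 tcp [0.2138 0.5601 0.2177] yaw_y 69.1 z [-7.0e-04 -1.5e-03 -1.0e+00] j [ 1.121  0.131  1.489 -0.     1.523 -0.085] F [-0.2  0.2 -0.7] w 0.996 g 0.0
tool shift /.03: [-13.72 -13.07  -0.02] turn/4deg about tool z: 41.02
```

>>> {"fn": "apply_moves", "kwargs": {"series": [{"offset": [-0.9,-0.87,0],"dr": [0,0,0],"fingers": 0.8},{"offset": [-0.9,-0.87,0],"dr": [0,0,0],"fingers": 0.8},{"offset": [-0.9,-0.87,0],"dr": [0,0,0],"fingers": 0.8},{"offset": [-0.9,-0.87,0],"dr": [0,0,0],"fingers": 0.8},{"offset": [-0.9,-0.87,0],"dr": [0,0,0],"fingers": 0.8},{"offset": [-0.9,-0.87,0],"dr": [0,0,0],"fingers": 0.8},{"offset": [-0.9,-0.87,0],"dr": [0,0,0],"fingers": 0.8},{"offset": [-0.9,-0.87,0],"dr": [0,0,0],"fingers": 0.8},{"offset": [-0.9,-0.87,0],"dr": [0,0,0],"fingers": 0.8},{"offset": [-0.9,-0.87,0],"dr": [0,0,0],"fingers": 0.8}]}}

```text
time_s: 0.93
tcp_pos: [0.3733, 0.2186, 0.2184]
tool_rot: [-0.569, -3.089, 0.0]
contact_force: [1.6, 0.1, -1.1]
width: 0.799
grip_force: 0.0
```

>>> {"fn": "apply_moves", "kwargs": {"series": [{"offset": [-0.94,-0.87,0],"dr": [0,0,0],"fingers": 0.8},{"offset": [-0.94,-0.87,0],"dr": [0,0,0],"fingers": 0.8},{"offset": [-0.94,-0.87,0],"dr": [0,0,0],"fingers": 0.8},{"offset": [-0.94,-0.87,0],"dr": [0,0,0],"fingers": 0.8},{"offset": [-0.94,-0.87,0],"dr": [0,0,0],"fingers": 0.8},{"offset": [0,0,0],"dr": [0,0,-1],"fingers": 0.8},{"offset": [0,0,0],"dr": [0,0,-1],"fingers": 0.8},{"offset": [0,0,0],"dr": [0,0,-1],"fingers": 0.8},{"offset": [0,0,0],"dr": [0,0,-1],"fingers": 0.8},{"offset": [0,0,0],"dr": [0,0,0],"fingers": 0.8}]}}

```text
time_s: 1.77
tcp_pos: [0.458, 0.0479, 0.2182]
tool_rot: [-0.13, -3.138, 0.0]
contact_force: [-0.1, 0.9, -1.0]
width: 0.801
grip_force: 0.0
```

```bash
python3 -c "
from h import *
plan([.4585,.0468,.068],85)"
```

```text
t 1.77 tcp [0.458  0.0479 0.2182] yaw_y 85.26 z [-0.001  0.    -1.   ] j [-0.007 -0.255  1.858  0.     1.539 -1.495] F [-0.1  0.9 -1. ] w 0.801 g 0.0
tool shift /.03: [-0.02 -0.04  5.01] turn/4deg about tool z: 0.06
```

>>> {"fn": "apply_moves", "kwargs": {"series": [{"offset": [-0.02,-0.04,0.54],"dr": [0,0,0],"fingers": 0.8},{"offset": [0,0,0.54],"dr": [0,0,0],"fingers": 0.8},{"offset": [0,0,0.54],"dr": [0,0,0],"fingers": 0.8},{"offset": [0,0,0.54],"dr": [0,0,0],"fingers": 0.8},{"offset": [0,0,0.54],"dr": [0,0,0],"fingers": 0.8},{"offset": [0,0,0.54],"dr": [0,0,0],"fingers": 0.8},{"offset": [0,0,0.54],"dr": [0,0,0],"fingers": 0.8},{"offset": [0,0,0.54],"dr": [0,0,0],"fingers": 0.8},{"offset": [0,0,0.54],"dr": [0,0,0],"fingers": 0.8},{"offset": [0,0,0.54],"dr": [0,0,0],"fingers": 0.8}]}}

```text
time_s: 2.6
tcp_pos: [0.4585, 0.0471, 0.0557]
tool_rot: [-0.138, -3.138, 0.0]
contact_force: [0.4, -0.8, -0.6]
width: 0.796
grip_force: 0.0
```

>>> {"fn": "apply_moves", "kwargs": {"newtons": 20, "series": [{"offset": [0,0,0],"dr": [0,0,0],"fingers": 0.72},{"offset": [0,0,0],"dr": [0,0,0],"fingers": 0.68},{"offset": [0,0,0],"dr": [0,0,0],"fingers": 0.64},{"offset": [0,0,0],"dr": [0,0,0],"fingers": 0.6},{"offset": [0,0,0],"dr": [0,0,0],"fingers": 0.55},{"offset": [0,0,0],"dr": [0,0,0],"fingers": 0.5},{"offset": [0,0,0],"dr": [0,0,0],"fingers": 0.5},{"offset": [0,0,0],"dr": [0,0,0],"fingers": 0.5},{"offset": [0,0,0],"dr": [0,0,0],"fingers": 0.5},{"offset": [0,0,0],"dr": [0,0,0],"fingers": 0.5}]}}

```text
time_s: 3.43
tcp_pos: [0.46, 0.0466, 0.058]
tool_rot: [0.135, 3.136, -0.001]
contact_force: [-0.7, -2.7, 6.9]
width: 0.603
grip_force: 20.0
```

```bash
python3 -c "
from h import *
plan([.543,.2673,.12],19)"
```

```text
t 3.43 tcp [0.46   0.0466 0.058 ] yaw_y 85.09 z [ 2.5e-03 -5.0e-04 -1.0e+00] j [-0.01  -0.106  2.031 -0.     1.214 -1.494] F [-0.7 -2.7  6.9] w 0.603 g 20.0
tool shift /.03: [-2.13  7.57 -2.06] turn/4deg about tool z: 16.52
```

>>> {"fn": "apply_moves", "kwargs": {"series": [{"offset": [0,0,-0.3],"dr": [0,0,0],"fingers": 0.5},{"offset": [0,0,-0.6],"dr": [0,0,0],"fingers": 0.5},{"offset": [0,0,-0.7],"dr": [0,0,0],"fingers": 0.5},{"offset": [0,0,-0.7],"dr": [0,0,0],"fingers": 0.5},{"offset": [0,0,-0.4],"dr": [0,0,0.3],"fingers": 0.5},{"offset": [0,0,0],"dr": [0,0,0.8],"fingers": 0.5},{"offset": [0,0,0],"dr": [0,0,0.9],"fingers": 0.5},{"offset": [0,0,0],"dr": [0,0,1],"fingers": 0.5},{"offset": [0,0,0],"dr": [0,0,1],"fingers": 0.5},{"offset": [0,0,0],"dr": [0,0,1],"fingers": 0.5}]}}

```text
time_s: 4.27
tcp_pos: [0.4583, 0.0471, 0.1374]
tool_rot: [-0.684, -3.065, -0.0]
contact_force: [0.3, 0.3, -3.4]
width: 0.6
grip_force: 19.9
```

>>> {"fn": "apply_moves", "kwargs": {"series": [{"offset": [0,0,0],"dr": [0,0,1],"fingers": 0.5},{"offset": [0,0,0],"dr": [0,0,1],"fingers": 0.5},{"offset": [0,0,0],"dr": [0,0,1],"fingers": 0.5},{"offset": [0,0,0],"dr": [0,0,1],"fingers": 0.5},{"offset": [0,0,0],"dr": [0,0,1],"fingers": 0.5},{"offset": [0,0,0],"dr": [0,0,1],"fingers": 0.5},{"offset": [0,0,0],"dr": [0,0,1],"fingers": 0.5},{"offset": [0,0,0],"dr": [0,0,1],"fingers": 0.5},{"offset": [0,0,0],"dr": [0,0,1],"fingers": 0.5},{"offset": [0,0,0],"dr": [0,0,1],"fingers": 0.5}]}}

```text
time_s: 5.1
tcp_pos: [0.4583, 0.0471, 0.1373]
tool_rot: [-1.691, -2.646, 0.0]
contact_force: [0.2, 0.2, -2.4]
width: 0.6
grip_force: 19.9
```

```bash
python3 -c "
from h import *
plan([.543,.2673,.12],19)"
```

```text
t 5.1 tcp [0.4583 0.0471 0.1373] yaw_y 24.84 z [-1.1e-03  4.0e-04 -1.0e+00] j [-0.009 -0.201  1.962  0.     1.382 -0.443] F [ 0.2  0.2 -2.4] w 0.6 g 19.9
tool shift /.03: [5.47 5.65 0.58] turn/4deg about tool z: 1.46
```

>>> {"fn": "apply_moves", "kwargs": {"series": [{"offset": [0.3,0.3,0],"dr": [0,0,0],"fingers": 0.5},{"offset": [0.6,0.6,0],"dr": [0,0,0],"fingers": 0.5},{"offset": [0.7,0.7,0],"dr": [0,0,0],"fingers": 0.5},{"offset": [0.7,0.75,0],"dr": [0,0,0],"fingers": 0.5},{"offset": [0.7,0.75,0],"dr": [0,0,0],"fingers": 0.5},{"offset": [0.7,0.75,0],"dr": [0,0,0],"fingers": 0.5},{"offset": [0.7,0.75,0],"dr": [0,0,0],"fingers": 0.5},{"offset": [0.6,0.6,0],"dr": [0,0,0],"fingers": 0.5},{"offset": [0.37,0.35,0],"dr": [0,0,0],"fingers": 0.5},{"offset": [0.1,0.1,0],"dr": [0,0,0.46],"fingers": 0.5}]}}

```text
time_s: 5.93
tcp_pos: [0.5424, 0.2702, 0.137]
tool_rot: [-1.725, -2.624, -0.0]
contact_force: [-0.3, -0.2, -3.9]
width: 0.599
grip_force: 19.9
```

>>> {"fn": "apply_moves", "kwargs": {"series": [{"offset": [0,0,0],"dr": [0,0,0.5],"fingers": 0.5},{"offset": [0,0,0],"dr": [0,0,0.5],"fingers": 0.5},{"offset": [0,0,0.3],"dr": [0,0,0],"fingers": 0.5},{"offset": [0,0,0.4],"dr": [0,0,0],"fingers": 0.5},{"offset": [0,0,0.4],"dr": [0,0,0],"fingers": 0.5},{"offset": [0,0,0.3],"dr": [0,0,0],"fingers": 0.5},{"offset": [0,0,0.3],"dr": [0,0,0],"fingers": 0.5},{"offset": [0,0,0.2],"dr": [0,0,0],"fingers": 0.5},{"offset": [0,0,0.2],"dr": [0,0,0],"fingers": 0.5},{"offset": [0,0,0],"dr": [0,0,0],"fingers": 0.5}]}}

```text
time_s: 6.77
tcp_pos: [0.5418, 0.267, 0.0729]
tool_rot: [-1.818, -2.561, 0.003]
contact_force: [-0.2, 0.3, -4.3]
width: 0.597
grip_force: 19.9
```

```bash
python3 -c "
from h import *
plan([.543,.2673,.0605],19)
cv2.imwrite('pics/d.png',np.hstack([crop(grab('top'),110,140,140,140,3),crop(grab('scene'),350,80,120,140,3)]))"
```

```text
t 6.77 tcp [0.5418 0.267  0.0729] yaw_y 19.26 z [-2.1e-03 -8.0e-04 -1.0e+00] j [0.373 0.256 1.62  0.    1.268 0.037] F [-0.2  0.3 -4.3] w 0.597 g 19.9
tool shift /.03: [-0.    0.04  0.41] turn/4deg about tool z: 0.06
```

View pics/d.png

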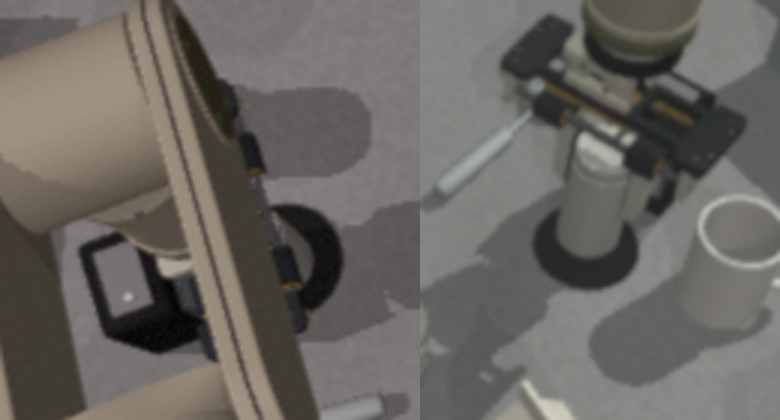

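The tin hangs upright just above the pad, centred on it, with the fingers clear of the head and the mug. Next I lower and release it.

>>> {"fn": "apply_moves", "kwargs": {"series": [{"offset": [0,0.04,0.15],"dr": [0,0,0],"fingers": 0.5},{"offset": [0,0,0.12],"dr": [0,0,0],"fingers": 0.5},{"offset": [0,0,0.08],"dr": [0,0,0],"fingers": 0.5},{"offset": [0,0,0.05],"dr": [0,0,0],"fingers": 0.5},{"offset": [0,0,0.03],"dr": [0,0,0],"fingers": 0.5},{"offset": [0,0,0],"dr": [0,0,0],"fingers": 0.5},{"offset": [0,0,0],"dr": [0,0,0],"fingers": 0.5},{"offset": [0,0,0],"dr": [0,0,0],"fingers": 0.5},{"offset": [0,0,0],"dr": [0,0,0],"fingers": 0.5},{"offset": [0,0,0],"dr": [0,0,0],"fingers": 0.5}]}}

```text
time_s: 7.7
tcp_pos: [0.5439, 0.2679, 0.062]
tool_rot: [1.818, 2.562, 0.0]
contact_force: [-3.0, -0.5, 1.7]
width: 0.601
grip_force: 20.0
```

>>> {"fn": "apply_moves", "kwargs": {"series": [{"offset": [0,0,0],"dr": [0,0,0],"fingers": 0.61},{"offset": [0,0,0],"dr": [0,0,0],"fingers": 0.63},{"offset": [0,0,0],"dr": [0,0,0],"fingers": 0.66},{"offset": [0,0,0],"dr": [0,0,0],"fingers": 0.7},{"offset": [0,0,0],"dr": [0,0,0],"fingers": 0.75},{"offset": [0,0,0],"dr": [0,0,0],"fingers": 0.78},{"offset": [0,0,0],"dr": [0,0,0],"fingers": 0.78},{"offset": [0,0,-0.2],"dr": [0,0,0],"fingers": 0.78},{"offset": [0,0,-0.4],"dr": [0,0,0],"fingers": 0.78},{"offset": [0,0,-0.6],"dr": [0,0,0],"fingers": 0.78}]}}

```text
time_s: 8.53
tcp_pos: [0.5427, 0.2674, 0.0972]
tool_rot: [-1.818, -2.56, 0.004]
contact_force: [-0.0, -0.0, -0.3]
width: 0.779
grip_force: 0.0
```

>>> {"fn": "apply_moves", "kwargs": {"series": [{"offset": [0,0,-0.7],"dr": [0,0,0],"fingers": 0.78},{"offset": [0,0,-0.7],"dr": [0,0,0],"fingers": 0.78},{"offset": [0,0,-0.7],"dr": [0,0,0],"fingers": 0.78},{"offset": [0,0,-0.7],"dr": [0,0,0],"fingers": 0.78},{"offset": [0,0,-0.7],"dr": [0,0,0],"fingers": 0.78},{"offset": [0,0,-0.7],"dr": [0,0,0],"fingers": 0.78},{"offset": [0,0,0],"dr": [0,0,0],"fingers": 0.78},{"offset": [0,0,0],"dr": [0,0,0],"fingers": 0.78},{"offset": [0,0,0],"dr": [0,0,0],"fingers": 0.78},{"offset": [0,0,0],"dr": [0,0,0],"fingers": 0.78}]}}

```text
time_s: 9.37
tcp_pos: [0.5431, 0.2676, 0.2225]
tool_rot: [-1.818, -2.561, 0.003]
contact_force: [0.3, 0.3, 0.8]
width: 0.777
grip_force: 0.0
```

```bash
python3 -c "
from h import *
plan([.5225,-.2606,.219],32)"
```

```text
t 9.37 tcp [0.5431 0.2676 0.2225] yaw_y 19.26 z [-1.9e-03 -7.0e-04 -1.0e+00] j [0.373 0.146 1.465 0.    1.533 0.037] F [0.3 0.3 0.8] w 0.777 g 0.0
tool shift /.03: [-16.39  -6.46   0.13] turn/4deg about tool z: -3.19
```

>>> {"fn": "apply_moves", "kwargs": {"series": [{"offset": [-0.5,-0.2,0],"dr": [0,0,0],"fingers": 0.78},{"offset": [-0.9,-0.35,0],"dr": [0,0,0],"fingers": 0.78},{"offset": [-1,-0.4,0],"dr": [0,0,0],"fingers": 0.78},{"offset": [-1,-0.4,0],"dr": [0,0,0],"fingers": 0.78},{"offset": [-1,-0.4,0],"dr": [0,0,0],"fingers": 0.78},{"offset": [-1,-0.4,0],"dr": [0,0,0],"fingers": 0.78},{"offset": [-1,-0.4,0],"dr": [0,0,0],"fingers": 0.78},{"offset": [-1,-0.4,0],"dr": [0,0,0],"fingers": 0.78},{"offset": [-1,-0.4,0],"dr": [0,0,0],"fingers": 0.78},{"offset": [-1,-0.4,0],"dr": [0,0,0],"fingers": 0.78}]}}

```text
time_s: 10.2
tcp_pos: [0.5293, -0.0376, 0.2226]
tool_rot: [-1.818, -2.56, 0.002]
contact_force: [0.4, -0.3, -0.3]
width: 0.777
grip_force: 0.0
```

```bash
python3 - <<'E'
from h import *
plan([.5225,-.2606,.219],32)
t=grab('top');s=grab('scene');cv2.imwrite("pics/top1.png",t);cv2.imwrite("pics/scene1.png",s)
cv2.imwrite('pics/e.png',np.vstack([np.hstack([crop(t,145,185,80,60,5),crop(s,370,95,80,60,5)]),np.hstack([crop(t,390,195,80,60,5),crop(s,180,195,80,60,5)])]))
E
```

```text
t 10.2 tcp [ 0.5293 -0.0376  0.2226] yaw_y 19.25 z [-1.8e-03  1.0e-04 -1.0e+00] j [-0.167 -0.057  1.673 -0.     1.527 -0.503] F [ 0.4 -0.3 -0.3] w 0.777 g 0.0
tool shift /.03: [-6.94 -2.67  0.12] turn/4deg about tool z: -3.19
```

View pics/e.png

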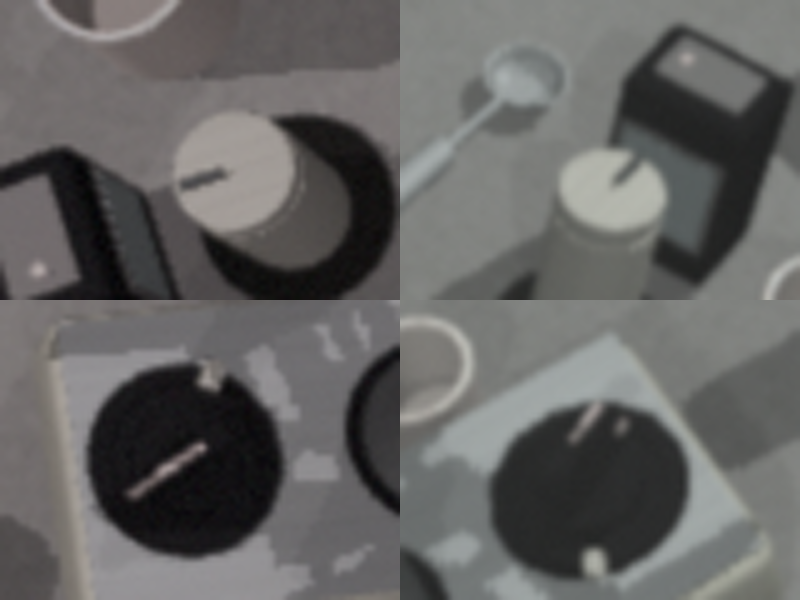

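The tin stands on the pad with its rib towards the window: top-view crop (228,172) to (182,186). The dial pointer and marker are unchanged. I'll measure the tin's position and yaw.

```bash
python3 - <<'E'
from h import *
T=lambda x,y,z:ray("top",(145+x/5,185+y/5),z);S=lambda x,y,z:ray("scene",(370+(x-400)/5,95+y/5),z)
an=lambda d:round(np.degrees(np.arctan2(d[1],d[0])),1)
I={n:cv2.imread(f"pics/{n}1.png") for n in("top","scene")}
def lid(n,box,th,z):
    u,v,w,h=box;m=(I[n][v:v+h,u:u+w].min(2)>th).astype(np.uint8);m=cv2.morphologyEx(m,3,np.ones((5,5)))
    c=cv2.convexHull(max(cv2.findContours(m,0,1)[0],key=cv2.contourArea))[:,0]
    p=np.array([ray(n,q+[u,v],z) for q in c]);A=np.c_[2*p,np.ones(len(p))];s=np.linalg.lstsq(A,(p**2).sum(1),rcond=None)[0]
    print(n,s[:2],"r",np.sqrt(s[2]+s[0]**2+s[1]**2))
lid("top",(178,206,28,28),125,.119);lid("scene",(399,122,36,20),150,.119)
print("rib top",T(228,172,.123),T(182,186,.123),an(T(182,186,.123)-T(228,172,.123)))
print("rib scene",S(615,185,.123),S(643,155,.123),an(S(643,155,.123)-S(615,185,.123)))
# head wide edges -> normal, depth edges
for f,e in((T,[(8,188),(65,152)]),):pass
E
```

```text
top [0.54511908 0.26833242] r 0.029170464274195996
scene [0.5438133  0.26770286] r 0.02626961639092085
rib top [0.53944183 0.26883294] [0.53357213 0.28879035] 106.4
rib scene [0.54472315 0.26973757] [0.53612882 0.29393924] 109.6
```

>>> {"fn": "apply_moves", "kwargs": {"series": [{"offset": [-0.94,-0.37,0],"dr": [0,0,0],"fingers": 0.6},{"offset": [-1,-0.4,0],"dr": [0,0,0],"fingers": 0.6},{"offset": [-1,-0.4,0],"dr": [0,0,0],"fingers": 0.6},{"offset": [-1,-0.4,0],"dr": [0,0,0],"fingers": 0.6},{"offset": [-1,-0.4,0],"dr": [0,0,0],"fingers": 0.6},{"offset": [-1,-0.4,0],"dr": [0,0,0],"fingers": 0.6},{"offset": [-0.7,-0.25,0],"dr": [0,0,-0.5],"fingers": 0.6},{"offset": [0,0,0],"dr": [0,0,-0.9],"fingers": 0.6},{"offset": [0,0,0],"dr": [0,0,-0.9],"fingers": 0.6},{"offset": [0,0,0],"dr": [0,0,-0.9],"fingers": 0.6}]}}

```text
time_s: 11.13
tcp_pos: [0.5214, -0.2495, 0.2225]
tool_rot: [-1.518, -2.748, -0.0]
contact_force: [-0.0, 0.4, -0.3]
width: 0.602
grip_force: 0.0
```

```bash
python3 -c "
from h import *
plan([.5225,-.2606,.088],32)"
```

```text
t 11.13 tcp [ 0.5214 -0.2495  0.2225] yaw_y 32.18 z [-0.0018  0.0013 -1.    ] j [-0.535  0.072  1.544  0.     1.528 -1.097] F [-0.   0.4 -0.3] w 0.602 g 0.0
tool shift /.03: [-0.34 -0.16  4.48] turn/4deg about tool z: 0.04
```

>>> {"fn": "apply_moves", "kwargs": {"series": [{"offset": [-0.34,-0.16,0],"dr": [0,0,0],"fingers": 0.6},{"offset": [0,0,0.5],"dr": [0,0,0],"fingers": 0.6},{"offset": [0,0,0.6],"dr": [0,0,0],"fingers": 0.6},{"offset": [0,0,0.6],"dr": [0,0,0],"fingers": 0.6},{"offset": [0,0,0.6],"dr": [0,0,0],"fingers": 0.6},{"offset": [0,0,0.6],"dr": [0,0,0],"fingers": 0.6},{"offset": [0,0,0.6],"dr": [0,0,0],"fingers": 0.6},{"offset": [0,0,0.5],"dr": [0,0,0],"fingers": 0.6},{"offset": [0,0,0.4],"dr": [0,0,0],"fingers": 0.6},{"offset": [0,0,0],"dr": [0,0,0],"fingers": 0.6}]}}

```text
time_s: 11.97
tcp_pos: [0.5214, -0.2597, 0.088]
tool_rot: [-1.521, -2.743, -0.0]
contact_force: [-0.6, -0.2, -0.3]
width: 0.6
grip_force: 0.0
```

>>> {"fn": "apply_moves", "kwargs": {"newtons": 8, "series": [{"offset": [0,0,0],"dr": [0,0,0],"fingers": 0.5},{"offset": [0,0,0],"dr": [0,0,0],"fingers": 0.4},{"offset": [0,0,0],"dr": [0,0,0],"fingers": 0.3},{"offset": [0,0,0],"dr": [0,0,0],"fingers": 0.24},{"offset": [0,0,0],"dr": [0,0,0],"fingers": 0.2},{"offset": [0,0,0],"dr": [0,0,0],"fingers": 0.16},{"offset": [0,0,0],"dr": [0,0,0],"fingers": 0.12},{"offset": [0,0,0],"dr": [0,0,0],"fingers": 0.05},{"offset": [0,0,0],"dr": [0,0,0],"fingers": 0.05},{"offset": [0,0,0],"dr": [0,0,0],"fingers": 0.05}]}}

```text
time_s: 12.8
tcp_pos: [0.5235, -0.2609, 0.0921]
tool_rot: [1.522, 2.748, -0.0]
contact_force: [-1.5, -0.8, 3.5]
width: 0.147
grip_force: 8.0
```

```bash
python3 -c "
from h import *
plan([.5225,-.2606,.088],-110)"
```

```text
t 12.8 tcp [ 0.5235 -0.2609  0.0921] yaw_y 32.06 z [ 2.e-04 -3.e-04 -1.e+00] j [-0.55   0.184  1.666 -0.     1.292 -1.109] F [-1.5 -0.8  3.5] w 0.147 g 8.0
tool shift /.03: [ 0.03 -0.02  0.14] turn/4deg about tool z: 35.51
```

>>> {"fn": "apply_moves", "kwargs": {"series": [{"offset": [0,0,0],"dr": [0,0,0.5],"fingers": 0.05},{"offset": [0,0,0],"dr": [0,0,1],"fingers": 0.05},{"offset": [0,0,0],"dr": [0,0,1],"fingers": 0.05},{"offset": [0,0,0],"dr": [0,0,1],"fingers": 0.05},{"offset": [0,0,0],"dr": [0,0,1],"fingers": 0.05},{"offset": [0,0,0],"dr": [0,0,1],"fingers": 0.05},{"offset": [0,0,0],"dr": [0,0,1],"fingers": 0.05},{"offset": [0,0,0],"dr": [0,0,1],"fingers": 0.05},{"offset": [0,0,0],"dr": [0,0,1],"fingers": 0.05},{"offset": [0,0,0],"dr": [0,0,0.5],"fingers": 0.05}]}}

```text
time_s: 13.63
tcp_pos: [0.5232, -0.261, 0.0921]
tool_rot: [-2.301, -2.139, 0.001]
contact_force: [-3.2, -1.4, 4.9]
width: 0.147
grip_force: 8.0
```

```bash
python3 -c "
from h import *
plan([.5225,-.2606,.088],-110)"
```

```text
t 13.63 tcp [ 0.5232 -0.261   0.0921] yaw_y -4.17 z [-5.e-04 -4.e-04 -1.e+00] j [-5.500e-01  1.840e-01  1.666e+00 -1.000e-03  1.292e+00 -4.770e-01] F [-3.2 -1.4  4.9] w 0.147 g 8.0
tool shift /.03: [ 0.01 -0.02  0.14] turn/4deg about tool z: 26.46
```

Forces are small and the dial is turning with the grip, so I continue, stopping short of the marker.

>>> {"fn": "apply_moves", "kwargs": {"series": [{"offset": [0,0,0],"dr": [0,0,1],"fingers": 0.05},{"offset": [0,0,0],"dr": [0,0,1],"fingers": 0.05},{"offset": [0,0,0],"dr": [0,0,1],"fingers": 0.05},{"offset": [0,0,0],"dr": [0,0,1],"fingers": 0.05},{"offset": [0,0,0],"dr": [0,0,1],"fingers": 0.05},{"offset": [0,0,0],"dr": [0,0,1],"fingers": 0.05},{"offset": [0,0,0],"dr": [0,0,1],"fingers": 0.05},{"offset": [0,0,0],"dr": [0,0,1],"fingers": 0.05},{"offset": [0,0,0],"dr": [0,0,1],"fingers": 0.05},{"offset": [0,0,0],"dr": [0,0,1],"fingers": 0.05}]}}

```text
time_s: 14.47
tcp_pos: [0.5228, -0.2608, 0.0921]
tool_rot: [-2.893, -1.224, 0.002]
contact_force: [-6.0, 0.5, 7.0]
width: 0.152
grip_force: 8.0
```

>>> {"fn": "apply_moves", "kwargs": {"series": [{"offset": [0,0,0],"dr": [0,0,1],"fingers": 0.05},{"offset": [0,0,0],"dr": [0,0,1],"fingers": 0.05},{"offset": [0,0,0],"dr": [0,0,1],"fingers": 0.05},{"offset": [0,0,0],"dr": [0,0,1],"fingers": 0.05},{"offset": [0,0,0],"dr": [0,0,1],"fingers": 0.05},{"offset": [0,0,0],"dr": [0,0,1],"fingers": 0.05},{"offset": [0,0,0],"dr": [0,0,1],"fingers": 0.05},{"offset": [0,0,0],"dr": [0,0,1],"fingers": 0.05},{"offset": [0,0,0],"dr": [0,0,1],"fingers": 0.05},{"offset": [0,0,0],"dr": [0,0,1],"fingers": 0.05}]}}

```text
time_s: 15.3
tcp_pos: [0.5226, -0.2604, 0.0921]
tool_rot: [-3.137, -0.161, 0.003]
contact_force: [-6.6, 2.9, 7.7]
width: 0.15
grip_force: 8.0
```

>>> {"fn": "apply_moves", "kwargs": {"series": [{"offset": [0,0,0],"dr": [0,0,1],"fingers": 0.05},{"offset": [0,0,0],"dr": [0,0,1],"fingers": 0.05},{"offset": [0,0,0],"dr": [0,0,1],"fingers": 0.05},{"offset": [0,0,0],"dr": [0,0,0],"fingers": 0.05},{"offset": [0,0,0],"dr": [0,0,0],"fingers": 0.15},{"offset": [0,0,0],"dr": [0,0,0],"fingers": 0.25},{"offset": [0,0,0],"dr": [0,0,0],"fingers": 0.4},{"offset": [0,0,0],"dr": [0,0,0],"fingers": 0.4},{"offset": [0,0,-0.3],"dr": [0,0,0],"fingers": 0.4},{"offset": [0,0,-0.6],"dr": [0,0,0],"fingers": 0.4}]}}

```text
time_s: 16.13
tcp_pos: [0.5218, -0.2596, 0.1166]
tool_rot: [-3.135, 0.163, 0.007]
contact_force: [0.5, -0.2, -0.4]
width: 0.393
grip_force: 0.0
```

```bash
python3 -c "
from h import *
plan([.5225,-.2606,.088],-110)"
```

```text
t 16.13 tcp [ 0.5218 -0.2596  0.1166] yaw_y -95.94 z [-0.0042  0.0027 -1.    ] j [-0.55   0.159  1.646  0.     1.341  1.125] F [ 0.5 -0.2 -0.4] w 0.393 g 0.0
tool shift /.03: [0.03 0.03 0.95] turn/4deg about tool z: 3.51
```

>>> {"fn": "apply_moves", "kwargs": {"series": [{"offset": [0,0,-0.8],"dr": [0,0,0],"fingers": 0.4},{"offset": [0,0,-0.8],"dr": [0,0,0],"fingers": 0.4},{"offset": [0,0,-0.8],"dr": [0,0,0],"fingers": 0.4},{"offset": [0,-0.8,0],"dr": [0,0,0],"fingers": 0.4},{"offset": [0,-1,0],"dr": [0,0,0],"fingers": 0.4},{"offset": [0,-1,0],"dr": [0,0,0],"fingers": 0.4},{"offset": [0,-1,0],"dr": [0,0,0],"fingers": 0.4},{"offset": [0,-1,0],"dr": [0,0,0],"fingers": 0.4},{"offset": [0,-1,0],"dr": [0,0,0],"fingers": 0.4},{"offset": [0,-1,0],"dr": [0,0,0],"fingers": 0.4}]}}

```text
time_s: 16.97
tcp_pos: [0.5448, -0.0564, 0.1916]
tool_rot: [3.137, -0.163, 0.002]
contact_force: [-0.5, -0.2, 0.8]
width: 0.401
grip_force: 0.0
```

```bash
python3 - <<'E'
from h import *
plan([.5225,-.2606,.16])
t=grab('top');s=grab('scene');cv2.imwrite("pics/top2.png",t);cv2.imwrite("pics/scene2.png",s)
cv2.imwrite('pics/f.png',np.hstack([crop(t,400,200,56,56,7),crop(s,192,205,56,56,7)]))
E
```

```text
t 16.97 tcp [ 0.5448 -0.0564  0.1916] yaw_y -95.95 z [ 1.e-03 -1.e-04 -1.e+00] j [-0.197  0.002  1.672  0.     1.467  1.478] F [-0.5 -0.2  0.8] w 0.401 g 0.0
tool shift /.03: [-0.03  6.85  1.05] turn/4deg about tool z: None
```

View pics/f.png

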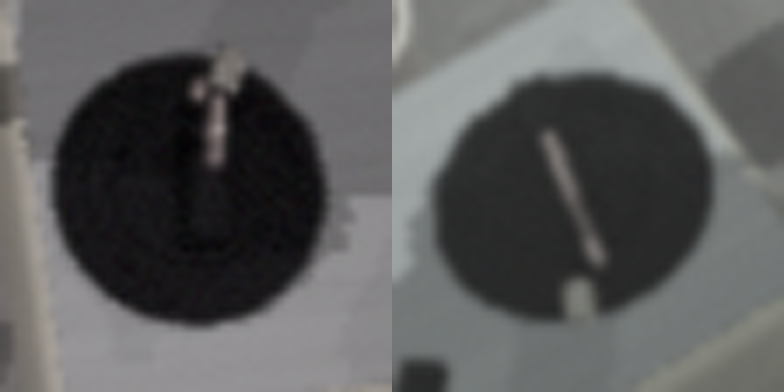

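The pointer now stops just short of the marker: nose at top-crop (197,92), marker at (229,68). The marker hasn't moved. I'll compute the remaining angle.

```bash
python3 - <<'E'
from h import *
C=lambda x,y,z:ray("top",(400+x/7,200+y/7),z); S=lambda x,y,z:ray("scene",(192+(x-392)/7,205+y/7),z)
an=lambda d:round(np.degrees(np.arctan2(d[1],-d[0]))%360,1)
# ring centre at ring top z=.074 in each view separately (cancels calibration bias)
ct=np.array([.5218,-.2614]);cs=np.array([.5237,-.26])
for z in(.078,.082):print("nose0",an(C(118,237,z)-ct),an(S(619,103,z)-cs),"nose1",an(C(197,92,z)-ct),C(197,92,z)-ct,an(S(600,262,z)-cs),S(600,262,z)-cs)
for z in(.076,.078):print("marker",an(C(227,71,z)-ct),an(S(579,297,z)-cs))
print("bar top line",an(C(217,92,.113)-C(214,165,.113)),an(S(590,240,.113)-S(548,130,.113)))
I={n:cv2.imread(f"pics/{n}2.png") for n in("top","scene")}
for n,b in(("top",(429,204,8,10)),("scene",(214,244,10,8))):
    u,v,w,h=b;print(n);print(I[n][v:v+h,u:u+w].min(2))
E
```

```text
nose0 55.7 53.9 nose1 186.4 [ 0.03022542 -0.00340685] 183.7 [ 0.03072468 -0.00196554]
nose0 55.6 57.3 nose1 185.0 [ 0.0294666  -0.00255487] 183.7 [ 0.03304656 -0.00214205]
marker 200.7 198.6
marker 200.3 198.2
bar top line 186.0 186.2
top
[[104 103 102 103 102 103 103 102]
 [103 102  99 101 101 101 100 100]
 [ 97  95  86  96 101 102 101 101]
 [ 87  95  90 103 107 102 102 102]
 [ 46  68  94 106 109 109 101 102]
 [ 28  69 109 110 111 113  88  88]
 [ 39  77 112 110 103  83  51  59]
 [ 61  88 111 109  98  56  22  27]
 [ 68  58  74  90  97  41  18  17]
 [ 61  55  67  48  51  18  12  12]]
scene
[[ 40  42  44  55  63  60  49  43  40  40]
 [ 40  44  61  86 101  96  71  47  40  39]
 [ 40  47  73 103 116 113  84  54  43  39]
 [ 40  47  75 108 118 113  91  60  42  41]
 [ 39  45  72 107 117 114  96  63  45  47]
 [ 40  44  68 103 112 112 102  76  66  72]
 [ 59  59  73  96 103 105 108  97  95  98]
 [ 93  94  96 101 104 106 109 106 106 108]]
```

>>> {"fn": "apply_moves", "kwargs": {"series": [{"offset": [0,0.85,0],"dr": [0,0,0],"fingers": 0.4},{"offset": [0,1,0],"dr": [0,0,0],"fingers": 0.4},{"offset": [0,1,0],"dr": [0,0,0],"fingers": 0.4},{"offset": [0,1,0],"dr": [0,0,0],"fingers": 0.4},{"offset": [0,1,0],"dr": [0,0,0],"fingers": 0.4},{"offset": [0,1,0],"dr": [0,0,0],"fingers": 0.4},{"offset": [0,0.7,0],"dr": [0,0,0],"fingers": 0.4},{"offset": [0,0.3,0],"dr": [0,0,0],"fingers": 0.4},{"offset": [0,0,0.4],"dr": [0,0,0],"fingers": 0.4},{"offset": [0,0,0.6],"dr": [0,0,0],"fingers": 0.4}]}}

```text
time_s: 17.9
tcp_pos: [0.5246, -0.263, 0.1623]
tool_rot: [3.136, -0.165, 0.006]
contact_force: [0.3, 0.1, 1.1]
width: 0.396
grip_force: 0.0
```

```bash
python3 -c "
from h import *
plan([.5226,-.2607,.0885])"
```

```text
t 17.9 tcp [ 0.5246 -0.263   0.1623] yaw_y -96.01 z [ 0.0037 -0.0017 -1.    ] j [-0.552  0.123  1.6    0.     1.415  1.123] F [0.3 0.1 1.1] w 0.396 g 0.0
tool shift /.03: [-0.08 -0.07  2.46] turn/4deg about tool z: None
```

>>> {"fn": "apply_moves", "kwargs": {"series": [{"offset": [-0.04,0,0.5],"dr": [0,0,0],"fingers": 0.4},{"offset": [0,0,0.5],"dr": [0,0,0],"fingers": 0.4},{"offset": [0,0,0.5],"dr": [0,0,0],"fingers": 0.4},{"offset": [0,0,0.4],"dr": [0,0,0],"fingers": 0.4},{"offset": [0,0,0.3],"dr": [0,0,0],"fingers": 0.4},{"offset": [0,0,0],"dr": [0,0,0],"fingers": 0.3},{"offset": [0,0,0],"dr": [0,0,0],"fingers": 0.24},{"offset": [0,0,0],"dr": [0,0,0],"fingers": 0.18},{"offset": [0,0,0],"dr": [0,0,0],"fingers": 0.12},{"offset": [0,0,0],"dr": [0,0,0],"fingers": 0.05}]}}

```text
time_s: 18.73
tcp_pos: [0.5231, -0.2606, 0.0959]
tool_rot: [-3.135, 0.162, -0.002]
contact_force: [0.6, 8.5, 4.0]
width: 0.147
grip_force: 8.0
```

>>> {"fn": "apply_moves", "kwargs": {"series": [{"offset": [0,0,0],"dr": [0,0,0],"fingers": 0.05},{"offset": [0,0,0],"dr": [0,0,0],"fingers": 0.05},{"offset": [0,0,0],"dr": [0,0,0.5],"fingers": 0.05},{"offset": [0,0,0],"dr": [0,0,0.5],"fingers": 0.05},{"offset": [0,0,0],"dr": [0,0,0.5],"fingers": 0.05},{"offset": [0,0,0],"dr": [0,0,0.5],"fingers": 0.05},{"offset": [0,0,0],"dr": [0,0,0.5],"fingers": 0.05},{"offset": [0,0,0],"dr": [0,0,0.5],"fingers": 0.05},{"offset": [0,0,0],"dr": [0,0,0.4],"fingers": 0.05},{"offset": [0,0,0],"dr": [0,0,0],"fingers": 0.05}]}}

```text
time_s: 19.57
tcp_pos: [0.5231, -0.2605, 0.0959]
tool_rot: [-3.093, 0.535, -0.002]
contact_force: [0.3, 8.0, 2.8]
width: 0.151
grip_force: 8.0
```

```bash
python3 -c "
from h import *
plan([.5226,-.2607,.0885],-109.5);print(arm.sense()['torque'])"
```

```text
t 19.57 tcp [ 0.5231 -0.2605  0.0959] yaw_y -109.61 z [ 0.0017  0.0021 -1.    ] j [-0.552  0.178  1.665  0.003  1.298  1.361] F [0.3 8.  2.8] w 0.151 g 8.0
tool shift /.03: [-0.01  0.01  0.25] turn/4deg about tool z: -0.03
[ 1.50470644 -0.03079046 -0.06123093]
```

Now release, lift away and check. Tool −y now points along about (+0.34,+0.94), so I also shift −x to stay clear of the jug and bottle.

>>> {"fn": "apply_moves", "kwargs": {"series": [{"offset": [0,0,0],"dr": [0,0,0],"fingers": 0.15},{"offset": [0,0,0],"dr": [0,0,0],"fingers": 0.25},{"offset": [0,0,0],"dr": [0,0,0],"fingers": 0.4},{"offset": [0,0,0],"dr": [0,0,0],"fingers": 0.4},{"offset": [0,0,-0.4],"dr": [0,0,0],"fingers": 0.4},{"offset": [0,0,-0.7],"dr": [0,0,0],"fingers": 0.4},{"offset": [0,0,-0.8],"dr": [0,0,0],"fingers": 0.4},{"offset": [0,0,-0.8],"dr": [0,0,0],"fingers": 0.4},{"offset": [0,0,-0.6],"dr": [0,0,0],"fingers": 0.4},{"offset": [0,-0.5,-0.2],"dr": [0,0,0],"fingers": 0.4}]}}

```text
time_s: 20.4
tcp_pos: [0.5282, -0.2509, 0.2052]
tool_rot: [3.092, -0.536, 0.009]
contact_force: [1.1, -0.7, -0.2]
width: 0.399
grip_force: 0.0
```

>>> {"fn": "apply_moves", "kwargs": {"series": [{"offset": [0,-1,0],"dr": [0,0,0],"fingers": 0.4},{"offset": [0,-1,0],"dr": [0,0,0],"fingers": 0.4},{"offset": [0,-1,0],"dr": [0,0,0],"fingers": 0.4},{"offset": [0,-1,0],"dr": [0,0,0],"fingers": 0.4},{"offset": [0,-1,0],"dr": [0,0,0],"fingers": 0.4},{"offset": [0,-1,0],"dr": [0,0,0],"fingers": 0.4},{"offset": [0,0,0],"dr": [0,0,0],"fingers": 0.4},{"offset": [0,0,0],"dr": [0,0,0],"fingers": 0.4},{"offset": [0,0,0],"dr": [0,0,0],"fingers": 0.4},{"offset": [0,0,0],"dr": [0,0,0],"fingers": 0.4}]}}

```text
time_s: 21.23
tcp_pos: [0.5872, -0.0795, 0.2002]
tool_rot: [3.095, -0.535, 0.001]
contact_force: [0.2, -0.9, 0.3]
width: 0.402
grip_force: 0.0
```

```bash
python3 - <<'E'
from h import *
st()
t=grab('top');s=grab('scene');cv2.imwrite("pics/top3.png",t);cv2.imwrite("pics/scene3.png",s)
cv2.imwrite('pics/g.png',np.hstack([crop(t,400,200,56,56,7),crop(s,192,205,56,56,7)]))
E
```

```text
t 21.23 tcp [ 0.5872 -0.0795  0.2002] yaw_y -109.6 z [ 3.e-04 -6.e-04 -1.e+00] j [-0.221  0.119  1.534 -0.     1.488  1.692] F [ 0.2 -0.9  0.3] w 0.402 g 0.0
```

View pics/g.png

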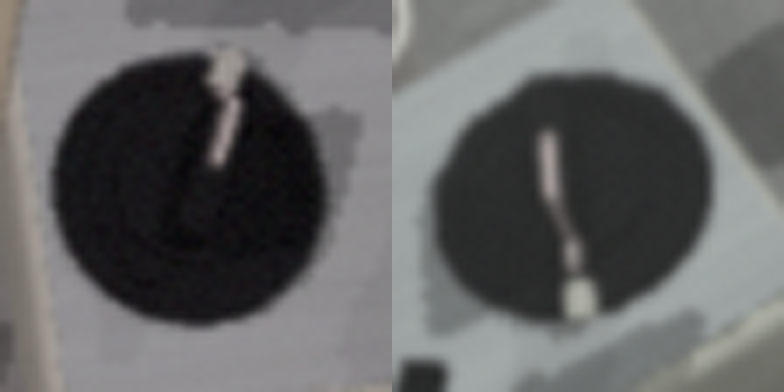

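```bash
python3 - <<'E'
from h import *
C=lambda x,y,z:ray("top",(400+x/7,200+y/7),z); S=lambda x,y,z:ray("scene",(192+(x-392)/7,205+y/7),z)
an=lambda d:round(np.degrees(np.arctan2(d[1],-d[0]))%360,1)
ct=np.array([.5218,-.2614]);cs=np.array([.5237,-.26])
print("bar",an(C(236,100,.113)-C(216,163,.113)),an(S(552,193,.113)-S(547,132,.113)))
print("nose",an(S(573,257,.08)-cs),"marker",an(S(580,298,.077)-cs),an(C(228,72,.077)-ct))
a,b=[cv2.imread(f"pics/top{i}.png").astype(int) for i in(0,3)]
c,d=[cv2.imread(f"pics/scene{i}.png").astype(int) for i in(0,3)]
def cen(I,u,v,w,h,th):m=I[v:v+h,u:u+w].min(2);k=np.clip(m-th,0,None);y,x=np.mgrid[v:v+h,u:u+w];return (x*k).sum()/k.sum(),(y*k).sum()/k.sum()
p0,p3=[cen(I,214,245,9,4,60) for I in(c,d)];print("marker scene before/after",p0,p3)
for i in (0,3):
    I=[a,None,None,b][i];print("top0/3 lower-left free marker edge",I[206:211,428:437].min(2).tolist())
E
```

```text
bar 200.8 199.5
nose 198.6 marker 198.0 201.1
marker scene before/after (np.float64(218.41235728676963), np.float64(246.68233713901947)) (np.float64(218.4257555847569), np.float64(246.68725361366623))
top0/3 lower-left free marker edge [[134, 133, 131, 123, 129, 137, 135, 136, 137], [89, 109, 131, 133, 142, 141, 128, 121, 134], [40, 60, 101, 138, 144, 147, 139, 109, 113], [27, 41, 98, 146, 147, 146, 136, 93, 91], [29, 58, 115, 149, 147, 136, 102, 54, 61]]
top0/3 lower-left free marker edge [[133, 130, 129, 118, 127, 136, 134, 133, 135], [88, 106, 129, 131, 141, 140, 125, 118, 132], [41, 60, 98, 135, 142, 145, 136, 108, 109], [23, 42, 95, 143, 145, 144, 134, 93, 91], [26, 58, 113, 146, 144, 134, 100, 53, 60]]
```

The pointer (about 199.5°) matches the marker (about 199.5°), and the marker hasn't moved. Handing in.

```bash
python3 -c "
from station import arm
print(arm.hand_in())"
```

```text
the job is handed in; nothing more can be done
None
```

The job is handed in at about 21 s of robot time: the tin stands within about 2 mm of the pad's centre with its tag within a few degrees of square to the window, the dial's pointer matches the marker to about 1–2° by the cameras, and the marker did not move; I did not measure the bystanders again afterwards, and no verdict was shown.

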